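Tap a stuck lens cell out of a stand magnifier

TASK

The round lens cell of the stand magnifier is stuck in its ring, so that the ring cannot be taken off for cleaning. Take the small mallet and, with light taps on alternating sides of the cell's top rim, walk it down a little at a time, never badly cocked, until it drops free and lies flat on the felt pad below. Do not touch the cell with the gripper; then put the mallet back down on the desk clear of the magnifier, and disturb nothing else.

Things in the scene. Friction and masses are not known exactly. Their poses are not given: they have to be found in the camera images.
- magnifier_stand: Stand magnifier, fixed to the desk: black base plate 150 x 108 x 12 mm (x by y), a grey felt pad in its middle, and two posts at x = -58 and +58 mm that carry a pale metal ring. Nothing of the stand itself rises above z = 57 mm. Origin: centre of the base's underside; x along the line of the posts, z up.
- felt_top (a point): Middle of the felt pad's top, 21 mm above the stand's origin. The pad is 72 mm across. The freed cell lies here: its origin 21 mm and its rim 61 mm above the stand's origin.
- ring_centre (a point): Middle of the ring: 92 mm outside, bore 61.5 mm, from 28 to 56 mm above the stand's origin. In its wall four spring-loaded balls, two on the +y and two on the -y side, each 25 mm off the x axis and 50 mm above the stand's origin, clamp the cell. A side of the cell is let go when its underside there has come down to about 22 mm above the stand's origin.
- lens_cell: The stuck lens cell, loose but clamped, 140 g: a dark band 60 mm across, 26 mm high, above it a pale fluted collar 50 mm across, up to z = 40 mm. The glass lies 5 mm below the collar's flat top rim. Origin: centre of its underside, at the start 32 to 35 mm above the stand's origin; z up, x, y as the stand's. Each side gives way under about 6 to 12 N on its rim, then stays. Cocked by some 4 degrees it jams. Over 20 N may chip the glass.
- rim_left (a point): Point on the flat top rim of the lens cell at its +y side (x = 0, y = 21.5, z = 40 mm in the cell's frame), the place to tap on that side; the rim spans radius 18 to 25 mm. The cell pivots about its other side when tapped here.
- rim_right (a point): Point on the flat top rim of the lens cell at its -y side (x = 0, y = -21.5, z = 40 mm in the cell's frame), the place to tap on that side.
- mallet: Small mallet, 220 to 310 g, standing on one face: upright round head 26 mm across, 58 mm high, with black plastic faces; a light wooden handle runs level along -x from it, 14 mm wide with flat sides, 18 mm high, mid-line 34 mm above the lower face, free to grip from x = -18 to -95 mm, thicker at its end (x = -127 mm). Origin: centre of the lower face, which taps; z up the head.
- dropper: Small brown dropper bottle with black rubber top, 34 mm across, 102 mm high, standing beyond the magnifier; origin at the centre of its foot. Bystander.
- rubber_stamp: Wooden rubber stamp with turned grip, 29 x 55 x 73 mm, standing beyond the magnifier; origin at the centre of its foot. Bystander.
Not all that is in view belongs to the job. Of the things that look like the mallet, the larger one is meant.

How it is judged:
On the way, in this order (a step that is already met when the one before it is completed fails the run):
1. the mallet is taken up while the cell is still stuck in the ring (height (world z) of mallet above 0.05 m and z of lens_cell in the frame of magnifier_stand above 0.03 m), for 0.2 s.
2. the cell has dropped free and lies flat on the felt pad while the mallet is still in hand (z of lens_cell in the frame of magnifier_stand below 0.0217 m and angle between lens_cell's own z axis and vertical below 0.03 rad and height (world z) of mallet above 0.05 m), for 0.2 s.
At the end, for the whole second after the job is handed in: the lens cell lies at rest flat (within 0.03 rad) on the felt pad, its origin less than 21.7 mm above the stand's origin and within 10 mm of its axis; the mallet rests on the desk, its lower face's centre under 20 mm up and more than 120 mm from the stand's centre, not touching the stand (z of lens_cell in the frame of magnifier_stand below 0.0217 m and angle between lens_cell's own z axis and vertical below 0.03 rad and horizontal distance between lens_cell and magnifier_stand below 0.01 m and linear speed of each of lens_cell, mallet below 0.02 m/s and height (world z) of mallet below 0.02 m and horizontal distance between mallet and magnifier_stand above 0.12 m and contact force between mallet and magnifier_stand below 0.1 N).
It fails at once if the cell is struck hard: mallet on cell over 20 N (contact force between mallet and lens_cell above 20 N).
It fails at once if the cell is badly cocked: tilted more than 0.125 rad (7 degrees) (angle between lens_cell's own z axis and vertical above 0.125 rad).
It fails at once if the gripper or arm touches the lens cell (contact force between any of the fingers, the arm and lens_cell above 0.5 N).
It fails at once if a bystander is disturbed (distance of any of dropper, rubber_stamp from where it was at the start of the episode above 0.02 m).
It also fails if it takes over 72 s, if anything falls off the work surface, if the arm or the gripper's body presses on something with over 40 N, if the wrist force passes 120 N, or if a joint passes its speed limit or range.

ROBOT

A 6-joint arm with a two-finger parallel gripper is mounted at the origin on a cart in front of the work surface, level with it; the furniture and walls round the work are solid. World frame = base frame: x ahead of the robot, y to its left, z up, the work surface at z = 0. Lengths are in m, angles in rad, forces in N, time in s.
With the tool pointing down it reaches from about 0.3 to 0.75 m from the base axis. Payload 8.5 kg.
Tool frame: the origin (TCP) lies on the centre line of the jaws, within the pads' length; the fingertips stand 17 mm ahead of it and the grasp point (between the pads) lies 2 mm behind it (finger_overhang is the z of the fingertips in the tool frame, in m); z points along the fingers, x is the direction in which the jaws open and shut, and the axes are right-handed (so a half turn about z gives the same grasp; the last joint's range is limited). The gripper opens to 85 mm and grips with 20 to 120 N. Pads are 22 mm wide; open, the fingers measure 114 mm over their backs; the gripper's body (76 mm by 85 mm) begins 54 mm behind the grasp point. The pads swing forward as they close: fully open they stand 13 mm farther back than shut.
Start: joints at [-1.56, 0.381, 1.297, -0, 1.464, -0.215], TCP at [0.123, -0.536, 0.248] pointing down, gripper open.
Joint ranges: [-3.11, 3.11], [-0.89, 2.33], [0.22, 2.48], [-1.42, 4.56], [0.17, 2.85], [-2.88, 2.88]. Speed limits (rad/s): [2.39, 2.39, 3.14, 3.14, 3.14, 3.14].

INTERFACE

Orientations are given as a unit quaternion [x, y, z, w].
In Python, from station import * gives the robot as it stands.
- The arm moves only by the shell command python3 -m creep 'ROWS'. ROWS is a JSON object of lists of equal length, an entry for each row: "xyz": the shift along the tool's x, y, z in cm, a list of three; "twist": the turn about the tool's z in rad; "jaw": the gripper's target within -1 to 1 (shut at 1, half-way at 0, fully open at -1). In form: {"xyz": [[x, y, z], ...], "twist": [twist, ...], "jaw": [jaw, ...]}. A call has 1 to 12 rows; each row is the pose to reach, as a shift and turn from the pose commanded when the call began, along the tool's axes at that moment; what a row does not reach only later rows make up. A row lasts 1/10 s, in which the tool goes at most 50 mm and 8.59 degrees, less where a joint would pass 70% of its speed; a pose out of reach is approached as far as the arm can. A call with a gripper value outside its range is refused whole. The fingers move at their own pace and stop on an object; the grip force is fixed at half the most. Time passes only in rows, so rows that repeat a pose let the fingers close. It gives the time, the measured TCP pose, the force and the opening at its end, in the units of the state.
- observe(): the state, without advancing time (a new reading comes with each control period).
- grab_frame(name): name is "side" or "top" or "wrist"; returns (picture, depth): 420x560x3 uint8, red, green, blue; 420x560 float32, m along the optical axis (not along the pixel's ray), 0 where there is no reading.
- camera_model(name): a dict with "fx", "fy", "cx", "cy" (pixels), "rvec" (rotation vector, rad) and "tvec" (3), from world to camera coordinates, as OpenCV has them. Camera axes: x right, y down, z forward; pixel columns grow to the right and rows downward; lengths in m; the calibration is good to about 2 mm. The wrist camera is an equidistant fisheye: a pixel r from the principal point sees the ray r / f radians off the axis. A picture is of the moment at which its call begins: read the wrist's pose just before it. camera_model takes no time and is no camera call; for the wrist camera it gives the pose at the moment of the call.
- hand_in(): hands the job in, once; it reports no verdict.
Trained networks look in the newest picture that a camera, given by its name, has taken for a name from the list of things; names that differ only in an ending like _2 or _b are one class to them, and where a whole thing is asked for, a point or a joint stands for the part that bears it (a point fixed in the world has none). Each returns a list of dicts, best first, with "conf" (0 to 1); they miss things now and then, are a little off and sometimes report something else, mostly with a low value. They report only what shows in the picture. A call takes as long as a camera call. They do not tell look-alikes from the thing itself.
- spot_in(camera, target): "bbox" ([left, top, right, bottom] as shares, 0 to 1, of the picture: columns of its width, rows of its height, round what is visible of it).
- pinpoint(camera, target): "location" ([column, row] as shares, 0 to 1, of the picture: columns of its width, rows of its height: a listed point, or the origin of a listed thing).
The state is a dict: "t": time; "joint_positions": joint angles; "dq": joint speeds; "effort": joint torques, N m; "ee_pos": TCP position; "tcp_rot": TCP orientation; "force": force on the tool from outside, world axes, zero at the start; "ft_torque": the same for the moment, N m; "width": finger opening in m.
Only numpy, scipy, OpenCV 4.12 (cv2) and the standard library are available. Lean on these libraries where they do the work, as an engineer would, in place of code of your own. Each camera call takes 0.05 s, during which the arm holds its last target.

## Working session

There is one attempt and no reset: what is moved stays moved. The work goes in short steps, Python scripts to look and compute and a shell command to move; the robot and the scene stay as the last step left them, time stands still between calls to the robot, and variables do not carry over. Pictures are saved under pics/ and viewed, and the job is handed in when it is done.

```bash
mkdir -p pics; ls; cat > h.py <<'E'
from station import *
import numpy as np, cv2
from scipy.spatial.transform import Rotation as R
def save(n,name,crop=None,s=1):
    p,d=grab_frame(n)
    q=p
    if crop: q=p[crop[1]:crop[3],crop[0]:crop[2]]
    q=cv2.resize(q,None,fx=s,fy=s,interpolation=cv2.INTER_CUBIC)
    cv2.imwrite('pics/'+name+'.png',cv2.cvtColor(q,cv2.COLOR_RGB2BGR)); return p,d
def ray(n,u,v,cm=None):
    m=cm or camera_model(n); Rm=R.from_rotvec(m['rvec']).as_matrix(); t=np.array(m['tvec'])
    a=np.array([(u-m['cx'])/m['fx'],(v-m['cy'])/m['fy']])
    if n=='wrist':
        r=np.linalg.norm(a); d=np.array([*(a/r*np.sin(r) if r>0 else a),np.cos(r)])
    else: d=np.array([*a,1.])
    return -Rm.T@t, Rm.T@d, d
def atz(n,u,v,z,cm=None):
    o,d,_=ray(n,u,v,cm); return o+d*(z-o[2])/d[2]
def atd(n,u,v,dep,cm=None):
    o,d,c=ray(n,u,v,cm); return o+d*dep/c[2]
def proj(n,X,cm=None):
    m=cm or camera_model(n); c=R.from_rotvec(m['rvec']).as_matrix()@np.array(X)+np.array(m['tvec'])
    if n=='wrist':
        r=np.linalg.norm(c[:2]); th=np.arctan2(r,c[2]); a=c[:2]/r*th
    else: a=c[:2]/c[2]
    return a[0]*m['fx']+m['cx'],a[1]*m['fy']+m['cy']
E
python3 - <<'E'
from h import *
print(observe())
for n in ['side','top','wrist']:
    save(n,n+'0'); m=camera_model(n); print(n,m)
    for t in ['mallet','magnifier_stand','lens_cell','rim_left','rim_right','ring_centre','felt_top','dropper','rubber_stamp']:
        try:
            r=pinpoint(n,t); print(t,[(np.round(np.array(x['location'])*[560,420],1).tolist(),round(x['conf'],2)) for x in r[:3]])
        except Exception as e: print(t,e)
E
```

```text
pics
{'t': 0.0, 'joint_positions': array([-1.56027794e+00,  3.81167977e-01,  1.29825275e+00, -4.71154553e-06,
        1.46357045e+00, -2.15308349e-01]), 'dq': array([-3.06946041e-04,  6.89978394e-04, -5.79127056e-04,  5.48676702e-06,
        7.83026338e-04,  3.01314490e-04]), 'effort': array([ 8.37523271e-05, -4.48460269e+01, -2.31278694e+01, -2.40616391e-04,
        4.85602985e-03,  1.31463301e-05]), 'ee_pos': array([ 0.123141  , -0.53576801,  0.2477295 ]), 'tcp_rot': array([ 7.82276192e-01, -6.22931353e-01, -4.43138206e-04, -5.40925398e-04]), 'force': array([-0.5515201 ,  0.28903968, -1.00079093]), 'ft_torque': array([ 0.02856299, -0.02277932, -0.01601192]), 'width': 0.08534542535564743}
side {'fx': 540.4528387679755, 'fy': 540.4528387679755, 'cx': 278.9417608789968, 'cy': 219.0860972634228, 'rvec': array([ 0.18874239, -2.58852063,  1.67346741]), 'tvec': array([0.55729298, 0.1908928 , 0.71243275])}
mallet [([326.0, 325.0], 0.7), ([351.3, 230.7], 0.56)]
magnifier_stand [([344.9, 274.6], 0.69)]
lens_cell [([349.6, 257.3], 0.96), ([201.1, 259.4], 0.25)]
rim_left [([348.7, 274.9], 0.39
[... 432 characters left out ...]

magnifier_stand [([250.7, 263.5], 0.93)]
lens_cell [([251.6, 264.6], 0.84), ([252.6, 152.2], 0.44)]
rim_left [([242.4, 265.4], 0.6)]
rim_right [([258.7, 264.5], 0.58)]
ring_centre [([251.0, 264.9], 0.96)]
felt_top [([253.3, 267.3], 0.6)]
dropper [([206.5, 163.9], 0.86)]
rubber_stamp [([251.5, 154.3], 0.53), ([203.9, 160.6], 0.49), ([252.1, 265.8], 0.17)]
wrist {'fx': 325.19226210127806, 'fy': 325.19226210127806, 'cx': 280.5077280296316, 'cy': 208.60683361854086, 'rvec': array([-2.27375297,  1.81049726,  0.26026688]), 'tvec': array([-0.55073149, -0.03744939,  0.37907596])}
mallet []
magnifier_stand []
lens_cell []
rim_left []
rim_right []
ring_centre []
felt_top []
dropper []
rubber_stamp []
```

View pics/side0.png

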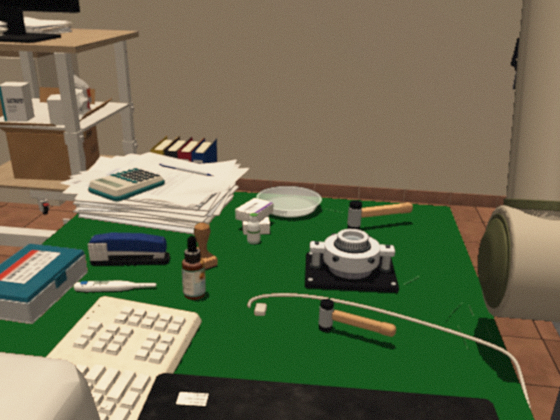

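View pics/top0.png

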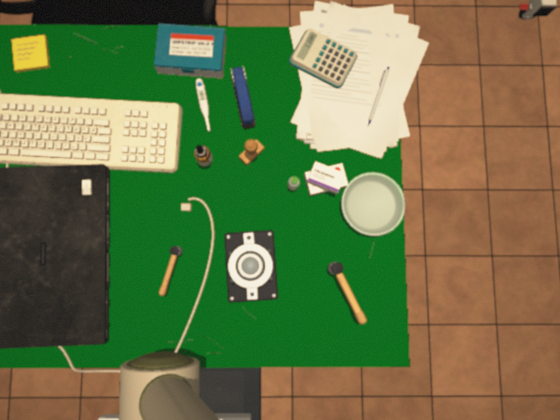

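View pics/wrist0.png

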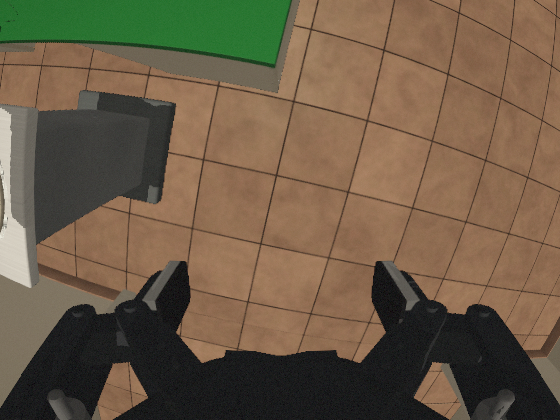

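Two mallets are in view. In top, one has its head at (176,250) and a handle about 46 px long, and the other has its head at (335,268) and a handle about 60 px long. In side they are at (326,315) and (355,213). The right one in top looks larger, so I'll confirm with metric measurements and a crop.

```bash
python3 - <<'E'
from h import *
p,d=save('top','topcrop',(130,210,410,350),2.8)
np.save('topd.npy',d); cv2.imwrite('pics/topraw.png',cv2.cvtColor(p,cv2.COLOR_RGB2BGR))
o=ray('top',0,0)[0]; print('cam',o)
for u,v in [(335,268),(362,320),(348,294),(176,250),(163,292),(250,265),(251,232),(252,236),(251,295),(228,234),(276,298),(300,330)]:
    print(u,v,d[v,u],atd('top',u,v,d[v,u]).round(4))
for n,ps in [('A',[(335,268,.058),(362,321,.034)]),('B',[(176,250,.045),(163,294,.027)])]:
    a,b=[atz('top',*q) for q in ps]; print(n,a.round(4),b.round(4),np.linalg.norm((a-b)[:2]))
E
```

```text
cam [ 0.46115221 -0.18319915  0.97423333]
335 268 0.91217357 [ 0.4598 -0.3333  0.056 ]
362 320 0.9111079 [ 0.3536 -0.389   0.044 ]
348 294 0.91924685 [ 0.4062 -0.3616  0.0423]
176 250 0.9249184 [ 0.4971 -0.0028  0.0439]
163 292 0.92674565 [0.4099 0.0246 0.0303]
250 265 0.89902896 [ 0.4659 -0.1584  0.0679]
251 232 0.9246129 [ 0.5344 -0.1596  0.051 ]
252 236 0.9224568 [ 0.526  -0.1618  0.0521]
251 295 0.90297765 [ 0.4051 -0.1604  0.056 ]
228 234 0.9652657 [ 0.5333 -0.1084  0.0092]
276 298 0.94802386 [ 0.396  -0.2129  0.0101]
300 330 0.9499279 [ 3.277e-01 -2.646e-01 -1.000e-04]
A [ 0.4598 -0.333   0.058 ] [ 0.3504 -0.3911  0.034 ] 0.12390569663629979
B [ 0.497 -0.003  0.045] [0.4055 0.0252 0.027 ] 0.09576441635477086
```

View pics/topcrop.png

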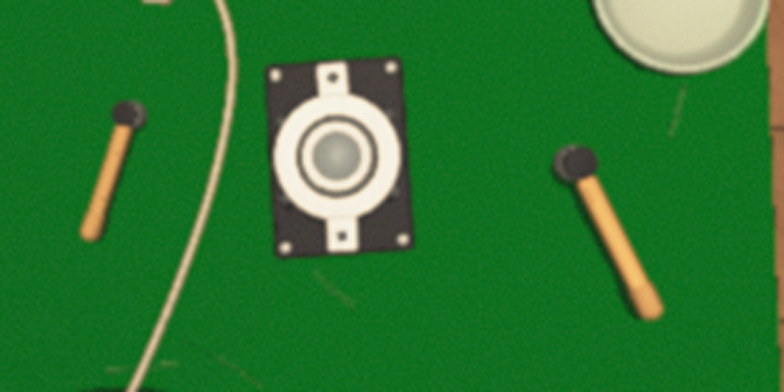

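The right mallet in top (head 335,268) measures 124 mm from head to handle end, against 96 mm for the other. It fits the 127 mm description, so it is the one meant. Next I refine its geometry with depth.

```bash
python3 - <<'E'
from h import *
d=np.load('topd.npy'); p=cv2.imread('pics/topraw.png')
m=camera_model('top'); Rm=R.from_rotvec(m['rvec']).as_matrix(); t=np.array(m['tvec'])
v,u=np.mgrid[:420,:560]; C=np.stack([(u-m['cx'])/m['fx']*d,(v-m['cy'])/m['fy']*d,d],-1); W=(C-t)@Rm
def sel(u0,v0,u1,v1):return W[v0:v1,u0:u1].reshape(-1,3),p[v0:v1,u0:u1].reshape(-1,3).astype(int)
w,c=sel(322,255,375,330)
h=w[w[:,2]>.05]; print('head',len(h),h.mean(0),np.ptp(h,axis=0), (h.max(0)+h.min(0))/2)
mm=(c[:,2]>c[:,1]+30)&(c[:,2]>120)&(w[:,2]>.03)&(w[:,2]<.06); k=w[mm]; print('handle',len(k),k.mean(0),np.median(k[:,2]))
uu,s,vt=np.linalg.svd(k[:,:2]-k[:,:2].mean(0),full_matrices=False); print('dir',vt[0],np.degrees(np.arctan2(vt[0,1],vt[0,0])))
pr=(k[:,:2]-k[:,:2].mean(0))@vt[0]; print(pr.min(),pr.max()); print('head along/perp',(h[:,:2].mean(0)-k[:,:2].mean(0))@vt.T)
w,c=sel(222,225,282,305)
r=w[(w[:,2]>.045)]
import collections
print('hist z',np.histogram(w[:,2],bins=np.arange(-.002,.09,.004)))
q=w[(w[:,2]>.066)]; print('rim',len(q),q.mean(0),(q.max(0)+q.min(0))/2,np.ptp(q,axis=0))
q=w[(w[:,2]>.05)&(w[:,2]<.062)]; rr=q
xy=q[:,:2]; (cc,rad)=cv2.minEnclosingCircle((xy*1000).astype(np.float32)); print(cc,rad)
pal=q[(abs(q[:,0]-.4655)<.04)]; (cc,rad)=cv2.minEnclosingCircle((pal[:,:2]*1000).astype(np.float32)); print(cc,rad, pal.mean(0),(pal.max(0)+pal.min(0))/2,np.ptp(pal,axis=0))
far=w[(w[:,2]>.04)&(abs(w[:,0]-.4655)>.05)]
a=far[far[:,0]>.4655].mean(0);b=far[far[:,0]<.4655].mean(0);print('posts',a,b,(a+b)/2,np.degrees(np.arctan2((a-b)[1],(a-b)[0])))
bp=w[(w[:,2]>.005)]; rect=cv2.minAreaRect((bp[:,:2]*1000).astype(np.float32)); print(rect)
E
```

```text
head 133 [ 0.46112144 -0.31797667  0.1669677 ] [0.02255401 0.16481334 0.92328494] [ 0.46087934 -0.26560582  0.51259086]
handle 383 [ 0.39725452 -0.3676122   0.04088336] 0.04115036653660376
dir [-0.89541638 -0.44522971] -153.56196327962215
-0.05717987040619105 0.055267537820723286
head along/perp [-0.0792867   0.01600902]
hist z (array([ 892,   55,  483, 1033,   84,    3,    0,    0,    0,    1,    0,
          1,   22,  423,  776,  149,  155,  114,  182,   27,    0,    0]), array([-0.002,  0.002,  0.006,  0.01 ,  0.014,  0.018,  0.022,  0.026,
        0.03 ,  0.034,  0.038,  0.042,  0.046,  0.05 ,  0.054,  0.058,
        0.062,  0.066,  0.07 ,  0.074,  0.078,  0.082,  0.086]))
rim 341 [ 0.46562683 -0.15870194  0.11837774] [ 0.46595258 -0.15759503  0.5201246 ] [0.04849442 0.05120824 0.90821746]
(465.6749572753906, -157.5055694580078) 68.84452819824219
(466.0995788574219, -157.13450622558594) 51.77580261230469 [ 0.46571343 -0.15732619  0.05552677] [ 0.46616227 -0.15776959  0.05598254] [0.07796566 0.09134639 0.01193277]
posts [ 0.52489611 -0.15340934  0.05300698] [ 0.40682049 -0.16121973  0.05320787] [ 0.4658583  -0.15731453  0.05310743] 3.7844519156353855
((465.95147705078125, -157.14697265625), (149.9354705810547, 107.9710693359375), 3.978700637817383)
```

```bash
cat >> h.py <<'E'
def go(x,y,z,yaw,st=None):
    """print shift (cm) tool frame and twist to bring tcp to xyz with mallet-axis (tool x at yaw-90deg)"""
    s=st or observe(); M=R.from_quat(s['tcp_rot']).as_matrix(); d=M.T@(np.array([x,y,z])-s['ee_pos'])*100
    a=np.arctan2(M[1,0],M[0,0]); tgt=np.radians(yaw-90); tw=-((tgt-a+np.pi)%(2*np.pi)-np.pi)
    print('shift cm',d.round(2),'twist',round(tw,3)); return d,tw
E
python3 - <<'E'
from h import *
d=np.load('topd.npy'); p=cv2.imread('pics/topraw.png')
m=camera_model('top'); Rm=R.from_rotvec(m['rvec']).as_matrix(); t=np.array(m['tvec'])
v,u=np.mgrid[:420,:560]; C=np.stack([(u-m['cx'])/m['fx']*d,(v-m['cy'])/m['fy']*d,d],-1); W=(C-t)@Rm
w=W[255:330,322:375].reshape(-1,3); c=p[255:330,322:375].reshape(-1,3).astype(int)
h=w[(w[:,2]>.05)&(w[:,2]<.07)]; print('head',len(h),np.median(h,0),(h.max(0)+h.min(0))/2,np.ptp(h,axis=0)); hc=(h.max(0)+h.min(0))[:2]/2
k=w[(c[:,2]>c[:,1]+30)&(c[:,2]>120)&(w[:,2]>.03)&(w[:,2]<.06)][:,:2]
for lo in np.arange(.01,.14,.01):
    ax=np.array([-.889,-.459]); s=(k-hc)@ax; q=k[(s>lo)&(s<lo+.01)]
    if len(q): print(lo.round(2),len(q),((q-hc)@np.array([-.459,.889])).mean().round(4))
print(np.degrees(np.arctan2(.459,.889)))
s=observe();M=R.from_quat(s['tcp_rot']).as_matrix();print(M.round(3))
E
```

```text
head 117 [ 0.46187895 -0.33684718  0.05660539] [ 0.46087934 -0.33657084  0.05589714] [0.02255401 0.02288331 0.00989749]
0.01 23 0.0006
0.02 31 0.0008
0.03 33 0.0013
0.04 33 0.0014
0.05 30 0.0014
0.06 34 0.0017
0.07 37 0.0015
0.08 33 0.0019
0.09 37 0.0019
0.1 37 0.0022
0.11 38 0.0024
0.12 17 0.0019
27.30778007013021
[[ 0.224 -0.975 -0.   ]
 [-0.975 -0.224 -0.   ]
 [ 0.     0.    -1.   ]]
```

```bash
python3 - <<'E'
from h import *
go(.423,-.3547,.12,26.5); go(.423,-.3547,.032,26.5)
E
```

```text
shift cm [-10.96 -33.29  12.83] twist -0.237
shift cm [-10.96 -33.29  21.63] twist -0.237
```

```bash
python3 -m creep '{"xyz":[[-1,-3,1],[-2.5,-7,2.5],[-4,-12,4],[-5.5,-17,6],[-7,-21.5,8],[-8.5,-26,10],[-10,-30.5,11.8],[-10.96,-33.29,12.83],[-10.96,-33.29,12.83],[-10.96,-33.29,12.83]],"twist":[-0.04,-0.1,-0.15,-0.2,-0.237,-0.237,-0.237,-0.237,-0.237,-0.237],"jaw":[-1,-1,-1,-1,-1,-1,-1,-1,-1,-1]}'
python3 - <<'E'
from h import *
s=observe();print(s['ee_pos'],s['force'])
go(.423,-.3547,.032,26.5,s)
cm=camera_model('wrist');p,d=save('wrist','wr1',s=1.4)
print(proj('wrist',[.423,-.3547,.043],cm),proj('wrist',[.461,-.3366,.058],cm))
E
```

```text
t: 2.55
ee_pos: [0.4235, -0.3542, 0.1197]
tcp_rot: [0.851, -0.525, -0.0, -0.0]
force: [-0.0, -0.7, -0.0]
width: 0.0853
[ 0.42352999 -0.35417557  0.11972857] [-0.01580591 -0.67555614 -0.00226135]
shift cm [0.03 0.07 8.77] twist 0.002
(np.float64(280.09917556832465), np.float64(225.95065289147274)) (np.float64(281.50688076074033), np.float64(166.28191537708437))
```

View pics/wr1.png

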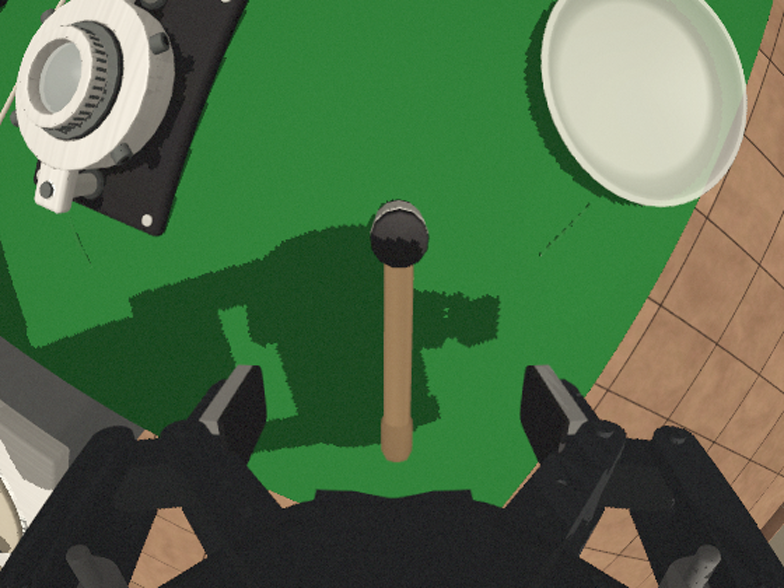

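The wrist picture shows the mallet head at (399,236) and the handle running down at column 398, about 2 mm to tool +x of the jaw centre. I'll correct for that, go down and grip.

```bash
python3 -m creep '{"xyz":[[0.1,0.05,2],[0.2,0.07,5],[0.2,0.07,7.5],[0.2,0.07,8.77],[0.2,0.07,8.77],[0.2,0.07,8.77],[0.2,0.07,8.77],[0.2,0.07,8.77],[0.2,0.07,8.77],[0.2,0.07,8.77],[0.2,0.07,8.77],[0.2,0.07,8.77]],"twist":[0,0,0,0,0,0,0,0,0,0,0,0],"jaw":[-1,-1,-1,-1,-1,1,1,1,1,1,1,1]}'
python3 - <<'E'
from h import *
s=observe();print(s['ee_pos'],s['force'],s['width'])
p,d=save('wrist','wr2',s=1.4)
E
```

```text
t: 3.8
ee_pos: [0.4234, -0.357, 0.0327]
tcp_rot: [0.85, -0.526, 0.0, 0.0]
force: [-1.4, 0.3, 5.1]
width: 0.0128
[ 0.42339661 -0.35695022  0.03273619] [-1.37116358  0.25236962  5.07575703] 0.012848239989718681
```

View pics/wr2.png

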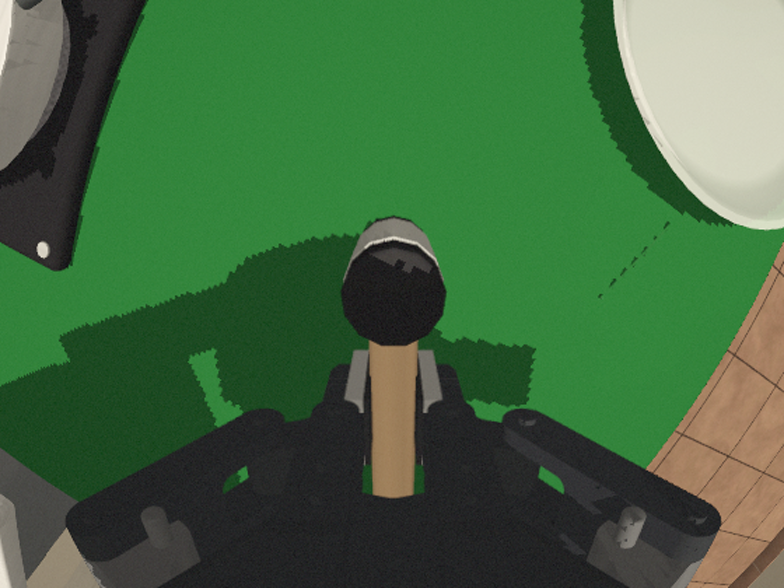

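```bash
python3 -m creep '{"xyz":[[0,0,-0.5],[0,0,-3],[0,0,-6],[0,0,-9],[0,0,-11],[0,0,-11],[0,0,-11]],"twist":[0,0,0,0,0,0,0],"jaw":[1,1,1,1,1,1,1]}'
python3 - <<'E'
from h import *
s=observe();print(s['ee_pos'],s['force'],s['ft_torque'],s['width'])
cm=camera_model('wrist'); p,d=save('wrist','wr3',s=1.4)
z=s['ee_pos'][2]-.0327+.058
ax=np.array([np.cos(np.radians(26.5)),np.sin(np.radians(26.5)),0])
for u,v in [(394/1.4,292/1.4)]:
    q=atz('wrist',u,v,z,cm); e=q-s['ee_pos']; print(q,e@ax,e[:2]@[-ax[1],ax[0]])
for y in [-.1346,-.1804]:
    sg=.0016 if y>-.15 else -.0016
    print(y); go(.466-sg-.0425*np.cos(.068),y-.0425*np.sin(.068),.14,3.9,s)
E
```

```text
t: 4.55
ee_pos: [0.423, -0.3563, 0.1415]
tcp_rot: [0.85, -0.526, -0.001, -0.0]
force: [-0.4, 0.4, -3.2]
width: 0.013
[ 0.42302074 -0.35634192  0.14146646] [-0.41106249  0.39552619 -3.17158927] [-0.02113427  0.0572936   0.01019463] 0.01297199048418697
[ 0.46033331 -0.33867179  0.16676646] 0.041276678387221495 -0.0008351782276454407
-0.1346
shift cm [-19.63  -9.68   0.17] twist 0.395
-0.1804
shift cm [-15.39  -7.92   0.16] twist 0.395
```

View pics/wr3.png

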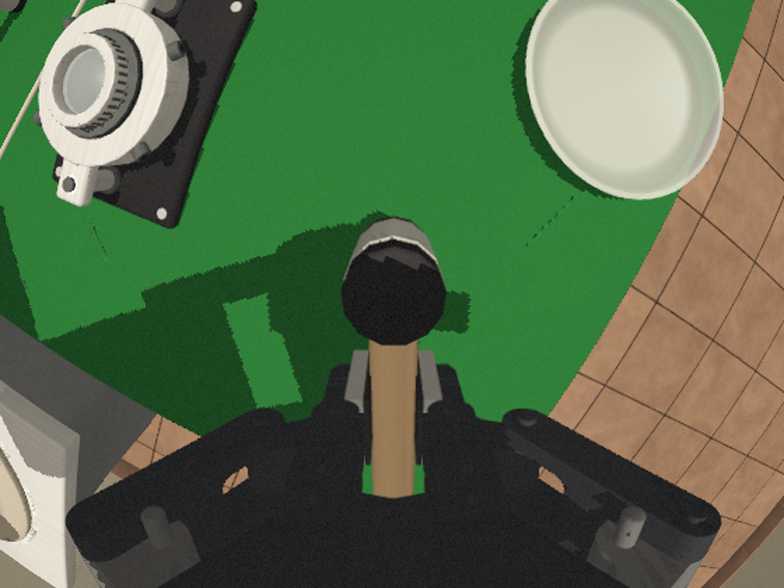

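The mallet is held without rotating: the head stays at (394,292) in the view. Now to a point above rim_left.

```bash
python3 -m creep '{"xyz":[[-1.5,-0.7,0],[-4,-2,0],[-7,-3.5,0],[-10,-5,0],[-13,-6.5,0],[-16,-8,0.1],[-18.5,-9.1,0.17],[-19.63,-9.68,0.17],[-19.63,-9.68,0.17],[-19.63,-9.68,0.17],[-19.63,-9.68,0.17]],"twist":[0.05,0.1,0.16,0.22,0.28,0.34,0.39,0.395,0.395,0.395,0.395],"jaw":[1,1,1,1,1,1,1,1,1,1,1]}'
python3 - <<'E'
from h import *
s=observe();print(s['ee_pos'],s['force'],s['ft_torque'],s['width'])
go(.466-.0016-.0425*np.cos(.068),-.1346-.0425*np.sin(.068),.14,3.9,s)
p,d=save('side','s4',(270,150,440,310),4)
p,d=save('wrist','wr4',s=1.4)
E
```

```text
t: 5.7
ee_pos: [0.4225, -0.139, 0.1404]
tcp_rot: [0.731, -0.683, -0.0, 0.0]
force: [-0.4, -0.2, -2.6]
width: 0.0131
[ 0.42247693 -0.13895474  0.14036575] [-0.37658647 -0.22494535 -2.55508756] [-0.03213365  0.04513088 -0.03140916] 0.013068169291286838
shift cm [-0.15  0.04  0.04] twist -0.001
```

View pics/s4.png

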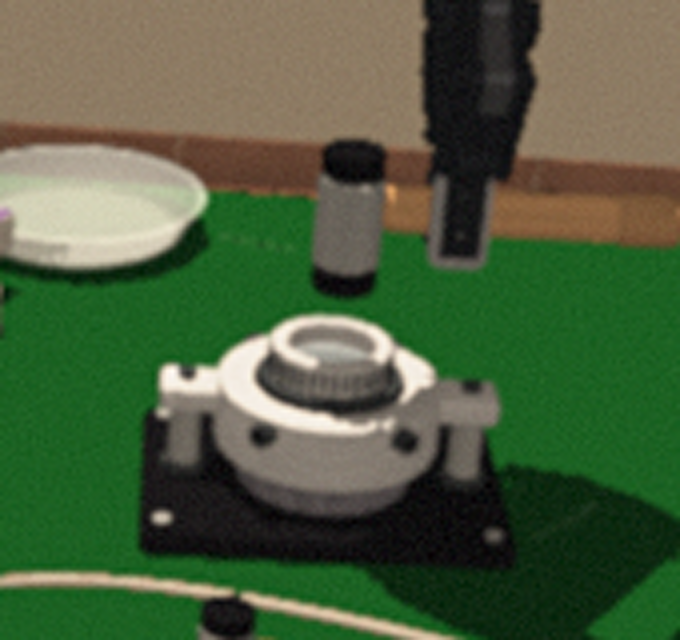

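View pics/wr4.png

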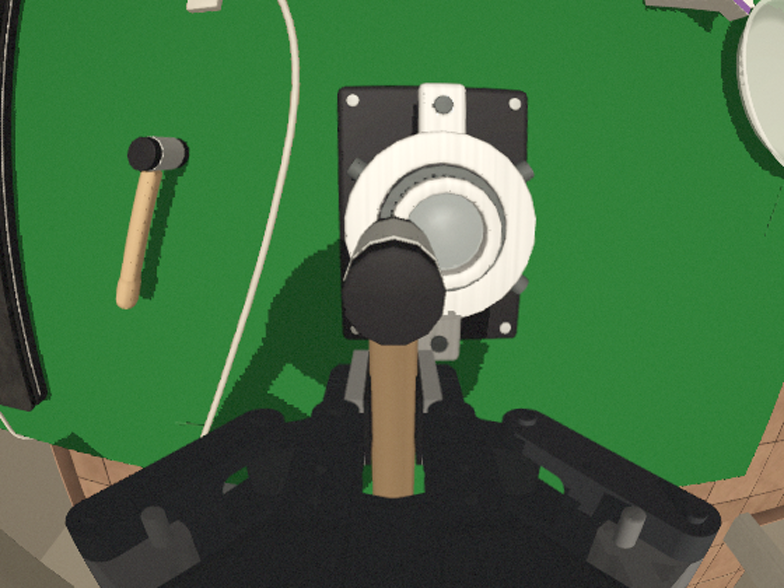

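The mallet is upright over the left side. In the wrist view the ring centre is near (441,225) and the glass near (447,231). I use these to cross-check the alignment and rim height.

```bash
python3 - <<'E'
from h import *
s=observe();cm=camera_model('wrist'); p,d=grab_frame('wrist')
print('ring',atz('wrist',441/1.4,225/1.4,.056,cm),'glass',atz('wrist',447/1.4,231/1.4,.068,cm))
for u,v in [(470,195),(490,215),(495,240),(485,262)]:
    u=int(u/1.4);v=int(v/1.4);print(d[v,u],atd('wrist',u,v,d[v,u],cm).round(4))
z=s['ee_pos'][2]-.0327+.058; print('head',atz('wrist',394/1.4,292/1.4,z,cm)-s['ee_pos'])
# rim heights from side, top depth
d=np.load('topd.npy')
m=camera_model('top'); Rm=R.from_rotvec(m['rvec']).as_matrix(); t=np.array(m['tvec'])
v,u=np.mgrid[:420,:560]; C=np.stack([(u-m['cx'])/m['fx']*d,(v-m['cy'])/m['fy']*d,d],-1); W=((C-t)@Rm).reshape(-1,3)
r=np.hypot(W[:,0]-.466,W[:,1]+.1575)
for a in [0,90,180,270]:
    an=np.degrees(np.arctan2(W[:,1]+.1575,W[:,0]-.466))
    k=(r>.019)&(r<.0235)&(np.abs((an-a+180)%360-180)<40)&(W[:,2]>.05)&(W[:,2]<.1); print(a,k.sum(),np.median(W[k,2]),W[k,2].max())
k=(r>.034)&(r<.044)&(W[:,2]>.04)&(W[:,2]<.1);print('ring z',np.median(W[k,2]))
E
```

```text
ring [ 0.46573411 -0.15930583  0.056     ] glass [ 0.46484498 -0.16080602  0.068     ]
0.18849908 [ 0.4821 -0.1681  0.074 ]
0.19062822 [ 0.4746 -0.178   0.0742]
0.19426826 [ 0.4637 -0.1812  0.0737]
0.19705707 [ 0.4534 -0.1779  0.0737]
head [0.04152786 0.00171588 0.0253    ]
0 33 0.07248037415732908 0.07517505765526318
90 32 0.07258091963407538 0.07479604655850135
180 32 0.07254266445106106 0.075650101455974
270 35 0.07180514917466463 0.07552113024040999
ring z 0.055039199329301514
```

```bash
python3 -m creep '{"xyz":[[0,0,0.8],[0,0,1.8],[0,0,2.6],[0,0,2.9],[0,0,3.0],[0,0,3.1],[0,0,3.15],[0,0,3.2],[0,0,3.25],[0,0,3.3],[0,0,3.35]],"twist":[0,0,0,0,0,0,0,0,0,0,0],"jaw":[1,1,1,1,1,1,1,1,1,1,1]}'
python3 -m creep '{"xyz":[[0,0,0.05],[0,0,0.1],[0,0,0.15]],"twist":[0,0,0],"jaw":[1,1,1]}'
```

```text
t: 6.95
ee_pos: [0.4223, -0.1379, 0.1071]
tcp_rot: [0.731, -0.683, 0.0, -0.0]
force: [-0.3, 1.1, -2.2]
width: 0.0125
t: 7.25
ee_pos: [0.4223, -0.1379, 0.1058]
tcp_rot: [0.731, -0.683, 0.0, 0.0]
force: [-1.0, 1.0, 5.4]
width: 0.0129
```

```bash
python3 -m creep '{"xyz":[[0,0,0.05],[0,0,0.1]],"twist":[0,0],"jaw":[1,1]}'
python3 -m creep '{"xyz":[[0,0,0.05],[0,0,0.1]],"twist":[0,0],"jaw":[1,1]}'
python3 - <<'E'
from h import *
s=observe();print(s['ee_pos'],s['force'])
p,d=save('side','s5',(270,150,440,310),4)
E
```

```text
t: 7.45
ee_pos: [0.4223, -0.1378, 0.1049]
tcp_rot: [0.731, -0.683, 0.0, -0.0]
force: [-2.0, 3.3, 5.4]
width: 0.0127
t: 7.65
ee_pos: [0.4223, -0.1375, 0.1038]
tcp_rot: [0.731, -0.683, -0.0, -0.0]
force: [-2.0, 4.8, 6.3]
width: 0.0126
[ 0.42228814 -0.13753075  0.1038453 ] [-2.04904575  4.78257601  6.30083038]
```

View pics/s5.png

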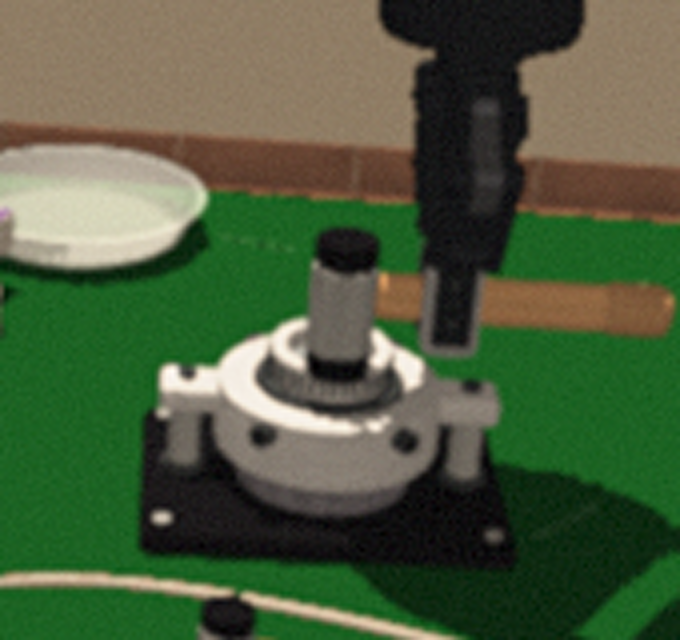

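The left side has come down about 2.2 mm at a tap force of about 9 N, and the mallet sits on the rim's near side in the picture. Now the right side.

```bash
python3 -m creep '{"xyz":[[0,0,-0.6],[0.5,0,-1.2],[2.5,0,-1.2],[4.2,0,-1.2],[4.6,0,-1.2],[4.6,0,-0.8],[4.6,0,-0.5],[4.6,0,-0.4],[4.6,0,-0.35],[4.6,0,-0.3],[4.6,0,-0.25],[4.6,0,-0.2]],"twist":[0,0,0,0,0,0,0,0,0,0,0,0],"jaw":[1,1,1,1,1,1,1,1,1,1,1,1]}'
python3 -m creep '{"xyz":[[0,0,0.05],[0,0,0.1]],"twist":[0,0],"jaw":[1,1]}'
```

```text
t: 8.9
ee_pos: [0.4254, -0.1837, 0.1057]
tcp_rot: [0.731, -0.683, 0.0, 0.0]
force: [-0.8, -0.0, 0.5]
width: 0.0128
t: 9.1
ee_pos: [0.4255, -0.184, 0.105]
tcp_rot: [0.731, -0.683, 0.0, 0.0]
force: [-3.2, -0.4, 3.5]
width: 0.013
```

```bash
python3 -m creep '{"xyz":[[0,0,0.05],[0,0,0.1],[0,0,0.15]],"twist":[0,0,0],"jaw":[1,1,1]}'
python3 -m creep '{"xyz":[[0,0,0.05],[0,0,0.1],[0,0,0.13]],"twist":[0,0,0],"jaw":[1,1,1]}'
python3 - <<'E'
from h import *
s=observe();print(s['ee_pos'],s['force'])
p,d=save('side','s6',(270,150,440,310),4)
p,d=save('wrist','wr6',(200,80,440,300),3)
E
```

```text
t: 9.4
ee_pos: [0.4257, -0.1843, 0.1034]
tcp_rot: [0.731, -0.683, 0.001, 0.0]
force: [-1.7, -2.6, 4.3]
width: 0.013
t: 9.7
ee_pos: [0.4258, -0.1846, 0.1022]
tcp_rot: [0.731, -0.683, 0.001, 0.0]
force: [-3.7, -4.8, 6.8]
width: 0.0131
[ 0.42575108 -0.1845602   0.10215246] [-3.65916559 -4.81658653  6.75852942]
```

View pics/s6.png

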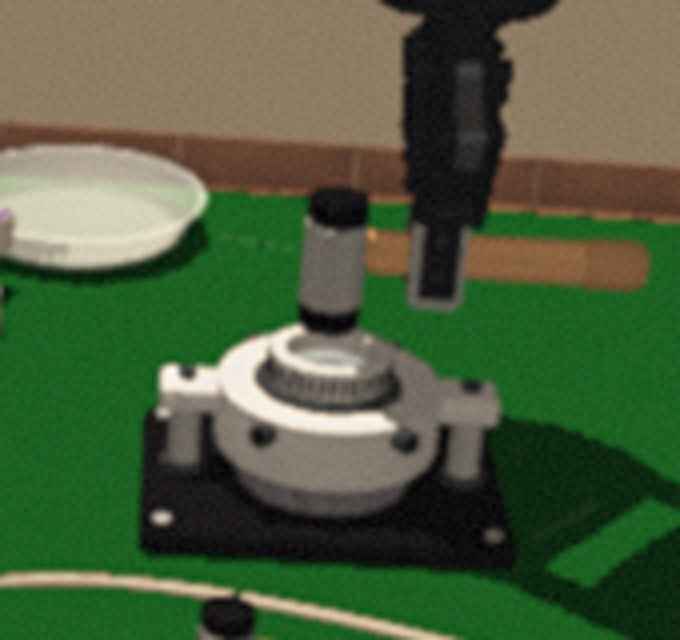

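View pics/wr6.png

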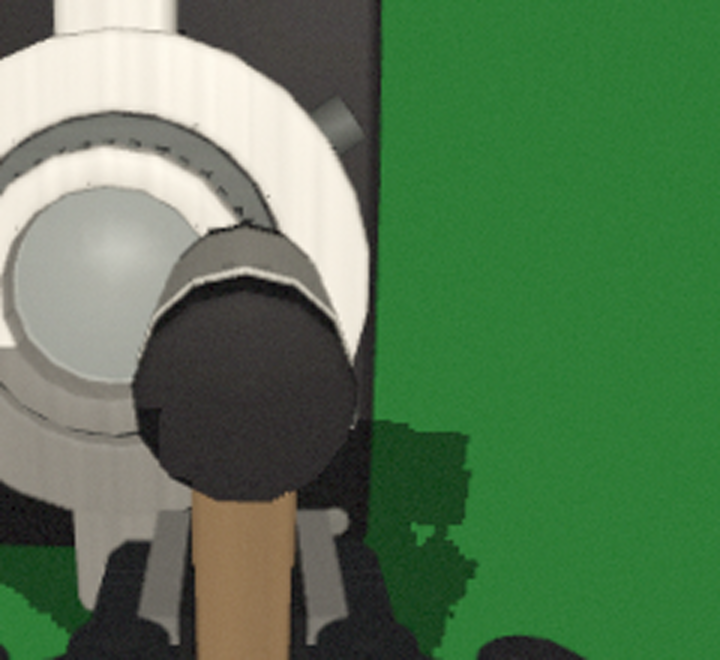

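```bash
python3 -m creep '{"xyz":[[0,0,-0.6],[-0.5,0,-1.2],[-2.5,0,-1.2],[-4.2,0,-1.2],[-4.6,0,-1.2],[-4.6,0,-0.8],[-4.6,0,-0.5],[-4.6,0,-0.35],[-4.6,0,-0.28],[-4.6,0,-0.22],[-4.6,0,-0.17],[-4.6,0,-0.12]],"twist":[0,0,0,0,0,0,0,0,0,0,0,0],"jaw":[1,1,1,1,1,1,1,1,1,1,1,1]}'
python3 -m creep '{"xyz":[[0,0,0.05],[0,0,0.1]],"twist":[0,0],"jaw":[1,1]}'
python3 -m creep '{"xyz":[[0,0,0.05],[0,0,0.1]],"twist":[0,0],"jaw":[1,1]}'
```

```text
t: 11.0
ee_pos: [0.4223, -0.1381, 0.1033]
tcp_rot: [0.731, -0.683, 0.0, 0.0]
force: [-1.7, 0.1, 3.1]
width: 0.0131
t: 11.2
ee_pos: [0.4223, -0.1378, 0.1022]
tcp_rot: [0.731, -0.683, 0.0, -0.0]
force: [-2.7, 0.3, 5.3]
width: 0.0129
t: 11.4
ee_pos: [0.4222, -0.1376, 0.1011]
tcp_rot: [0.731, -0.683, -0.0, -0.0]
force: [-3.2, 4.3, 6.8]
width: 0.0127
```

```bash
python3 -m creep '{"xyz":[[0,0,0.05],[0,0,0.1]],"twist":[0,0],"jaw":[1,1]}'
python3 -m creep '{"xyz":[[0,0,-0.6],[0.5,0,-1.2],[2.5,0,-1.2],[4.2,0,-1.2],[4.6,0,-1.2],[4.6,0,-0.8],[4.6,0,-0.5],[4.6,0,-0.35],[4.6,0,-0.3],[4.6,0,-0.25],[4.6,0,-0.2],[4.6,0,-0.15]],"twist":[0,0,0,0,0,0,0,0,0,0,0,0],"jaw":[1,1,1,1,1,1,1,1,1,1,1,1]}'
python3 - <<'E'
from h import *
s=observe();print(s['ee_pos'],s['force'])
p,d=save('side','s7',(270,150,440,310),4)
E
```

```text
t: 11.6
ee_pos: [0.422, -0.1373, 0.1002]
tcp_rot: [0.731, -0.683, -0.001, -0.0]
force: [-4.1, 6.1, 9.8]
width: 0.0129
t: 12.8
ee_pos: [0.4254, -0.1837, 0.1018]
tcp_rot: [0.731, -0.683, 0.0, 0.0]
force: [-2.7, 0.3, 2.5]
width: 0.0127
[ 0.42539206 -0.18372138  0.10181428] [-2.66601509  0.26726979  2.51288795]
```

View pics/s7.png

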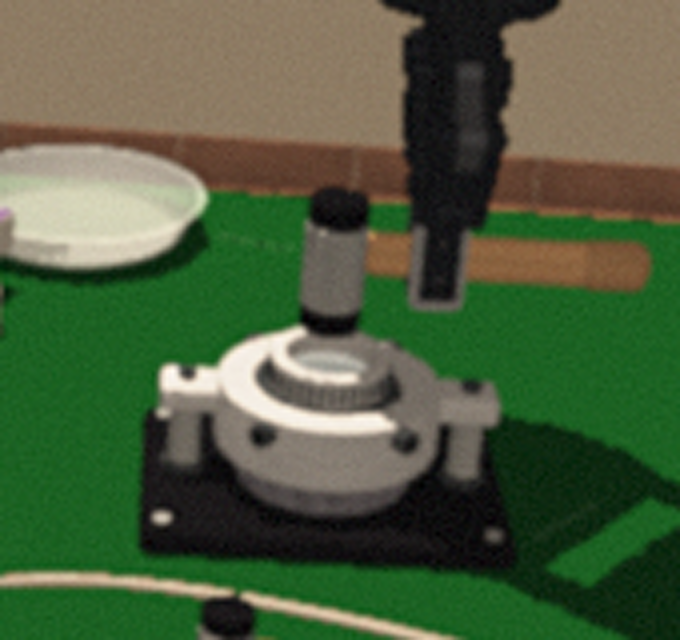

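```bash
python3 -m creep '{"xyz":[[0,0,0.05],[0,0,0.1],[0,0,0.15]],"twist":[0,0,0],"jaw":[1,1,1]}'
python3 -m creep '{"xyz":[[0,0,0.05],[0,0,0.1],[0,0,0.15]],"twist":[0,0,0],"jaw":[1,1,1]}'
python3 -m creep '{"xyz":[[0,0,-0.6],[-0.5,0,-1.2],[-2.5,0,-1.2],[-4.2,0,-1.2],[-4.6,0,-1.2],[-4.6,0,-0.8],[-4.6,0,-0.5],[-4.6,0,-0.35],[-4.6,0,-0.28],[-4.6,0,-0.22],[-4.6,0,-0.17],[-4.6,0,-0.12]],"twist":[0,0,0,0,0,0,0,0,0,0,0,0],"jaw":[1,1,1,1,1,1,1,1,1,1,1,1]}'
python3 -m creep '{"xyz":[[0,0,0.05],[0,0,0.1],[0,0,0.15]],"twist":[0,0,0],"jaw":[1,1,1]}'
```

```text
t: 13.15
ee_pos: [0.4256, -0.1842, 0.1002]
tcp_rot: [0.731, -0.683, 0.001, 0.0]
force: [-2.0, -2.0, 4.9]
width: 0.0131
t: 13.45
ee_pos: [0.4256, -0.1846, 0.099]
tcp_rot: [0.731, -0.683, 0.001, 0.0]
force: [-5.5, -4.8, 8.3]
width: 0.0132
t: 14.65
ee_pos: [0.4223, -0.1381, 0.1]
tcp_rot: [0.731, -0.683, 0.0, 0.0]
force: [-2.6, -0.9, 2.4]
width: 0.0131
t: 14.95
ee_pos: [0.4222, -0.1377, 0.0984]
tcp_rot: [0.731, -0.683, -0.0, -0.0]
force: [-2.9, 2.3, 7.5]
width: 0.0131
```

```bash
python3 -m creep '{"xyz":[[0,0,0.05],[0,0,0.1],[0,0,0.13]],"twist":[0,0,0],"jaw":[1,1,1]}'
python3 -m creep '{"xyz":[[0,0,-0.6],[0.5,0,-1.2],[2.5,0,-1.2],[4.2,0,-1.2],[4.6,0,-1.2],[4.6,0,-0.8],[4.6,0,-0.5],[4.6,0,-0.35],[4.6,0,-0.27],[4.6,0,-0.21],[4.6,0,-0.16],[4.6,0,-0.11]],"twist":[0,0,0,0,0,0,0,0,0,0,0,0],"jaw":[1,1,1,1,1,1,1,1,1,1,1,1]}'
python3 - <<'E'
from h import *
s=observe();print(s['ee_pos'],s['force'])
p,d=save('side','s8',(270,150,440,310),4)
E
python3 -m creep '{"xyz":[[0,0,0.05],[0,0,0.1],[0,0,0.15]],"twist":[0,0,0],"jaw":[1,1,1]}'
```

```text
t: 15.25
ee_pos: [0.4219, -0.1373, 0.0972]
tcp_rot: [0.731, -0.683, -0.001, -0.0]
force: [-4.5, 4.7, 10.1]
width: 0.0132
t: 16.45
ee_pos: [0.4254, -0.1837, 0.0983]
tcp_rot: [0.731, -0.683, 0.0, 0.0]
force: [-2.4, 1.6, 3.4]
width: 0.0132
[ 0.42540885 -0.18370884  0.09831404] [-2.42023749  1.56948451  3.37575119]
t: 16.8
ee_pos: [0.4255, -0.1841, 0.0967]
tcp_rot: [0.731, -0.683, 0.0, 0.0]
force: [-3.2, -1.1, 6.0]
width: 0.0134
```

View pics/s8.png

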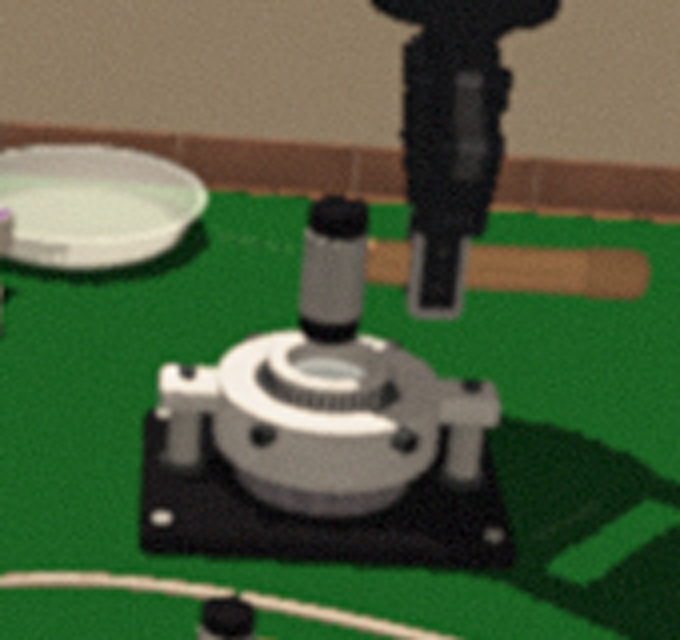

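```bash
python3 -m creep '{"xyz":[[0,0,0.05],[0,0,0.1],[0,0,0.13]],"twist":[0,0,0],"jaw":[1,1,1]}'
python3 -m creep '{"xyz":[[0,0,-0.6],[-0.5,0,-1.2],[-2.5,0,-1.2],[-4.2,0,-1.2],[-4.6,0,-1.2],[-4.6,0,-0.8],[-4.6,0,-0.5],[-4.6,0,-0.35],[-4.6,0,-0.28],[-4.6,0,-0.22],[-4.6,0,-0.17],[-4.6,0,-0.12]],"twist":[0,0,0,0,0,0,0,0,0,0,0,0],"jaw":[1,1,1,1,1,1,1,1,1,1,1,1]}'
python3 -m creep '{"xyz":[[0,0,0.05],[0,0,0.1],[0,0,0.15]],"twist":[0,0,0],"jaw":[1,1,1]}'
```

```text
t: 17.1
ee_pos: [0.4254, -0.1836, 0.0949]
tcp_rot: [0.731, -0.683, -0.0, -0.0]
force: [-0.7, -0.8, -2.1]
width: 0.0126
t: 18.3
ee_pos: [0.4224, -0.138, 0.0966]
tcp_rot: [0.731, -0.683, 0.0, -0.0]
force: [-1.2, 0.8, 2.0]
width: 0.0131
t: 18.6
ee_pos: [0.4223, -0.1379, 0.0948]
tcp_rot: [0.731, -0.683, -0.0, 0.0]
force: [-0.1, 0.3, -1.7]
width: 0.0132
```

Both sides let go: the force fell back to just the mallet's weight. I'll lift and look.

```bash
python3 -m creep '{"xyz":[[0,0,-1],[0,0,-3],[0,0,-5],[-2,0,-6],[-5,0,-6],[-8,0,-6],[-8,0,-6],[-8,0,-6]],"twist":[0,0,0,0,0,0,0,0],"jaw":[1,1,1,1,1,1,1,1]}'
python3 - <<'E'
from h import *
s=observe();print(s['ee_pos'],s['force'])
save('side','s9',(270,150,440,310),4)
cm=camera_model('wrist');p,d=save('wrist','wr9',s=1.4);np.save('wd9.npy',d)
v,u=np.mgrid[60:300,250:540]
P=np.array([atd('wrist',a,b,d[b,a],cm) for a,b in zip(u.ravel(),v.ravel()) if d[b,a]>0])
for cx,cy in [(.466,-.158),(.465,-.160)]:
    r=np.hypot(P[:,0]-cx,P[:,1]-cy); an=np.degrees(np.arctan2(P[:,1]-cy,P[:,0]-cx))
    for a in range(0,360,45):
        k=(r>.019)&(r<.024)&(abs((an-a+180)%360-180)<22)&(P[:,2]>.03)&(P[:,2]<.1); print(a,k.sum(),np.median(P[k,2]).round(4),end=' | ')
    k=(r>.019)&(r<.024)&(P[:,2]>.03)&(P[:,2]<.1);A=np.c_[P[k,:2]-[cx,cy],np.ones(k.sum())];print(np.linalg.lstsq(A,P[k,2],rcond=None)[0])
    k=(r>.034)&(r<.044)&(P[:,2]>.04)&(P[:,2]<.08);print('ring',np.median(P[k,2]))
E
```

```text
t: 19.4
ee_pos: [0.417, -0.0579, 0.1555]
tcp_rot: [0.731, -0.682, 0.0, -0.0]
force: [-0.0, -0.0, -1.2]
width: 0.0132
[ 0.41699223 -0.0578991   0.15547315] [-0.04503477 -0.03044455 -1.19166251]
0 154 0.0609 | 45 258 0.0583 | 90 288 0.0588 | 135 169 0.0611 | 180 157 0.061 | 225 221 0.06 | 270 214 0.0604 | 315 128 0.0613 | [-0.03699342 -0.06203201  0.05851913]
ring 0.05638086678269574
0 141 0.0613 | 45 154 0.0613 | 90 154 0.0614 | 135 141 0.0613 | 180 132 0.0614 | 225 131 0.0615 | 270 115 0.0614 | 315 118 0.0614 | [-0.00642981 -0.00822747  0.06125472]
ring 0.05648139831831166
```

View pics/s9.png

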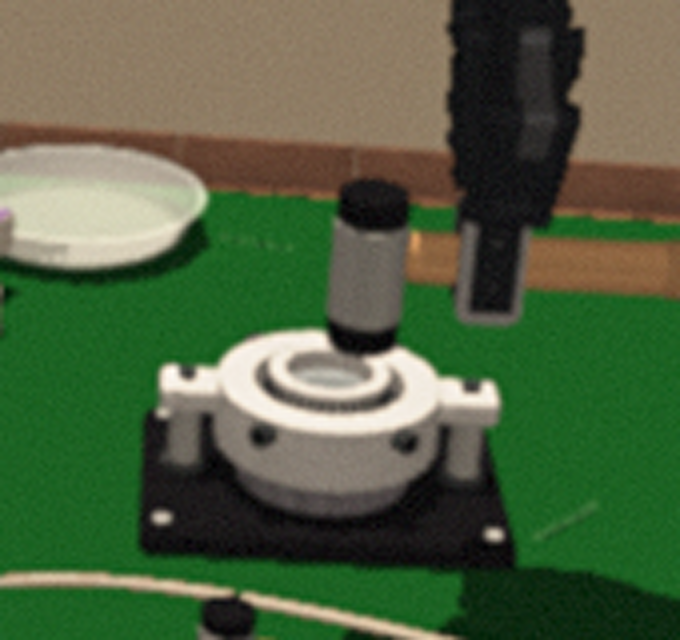

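View pics/wr9.png

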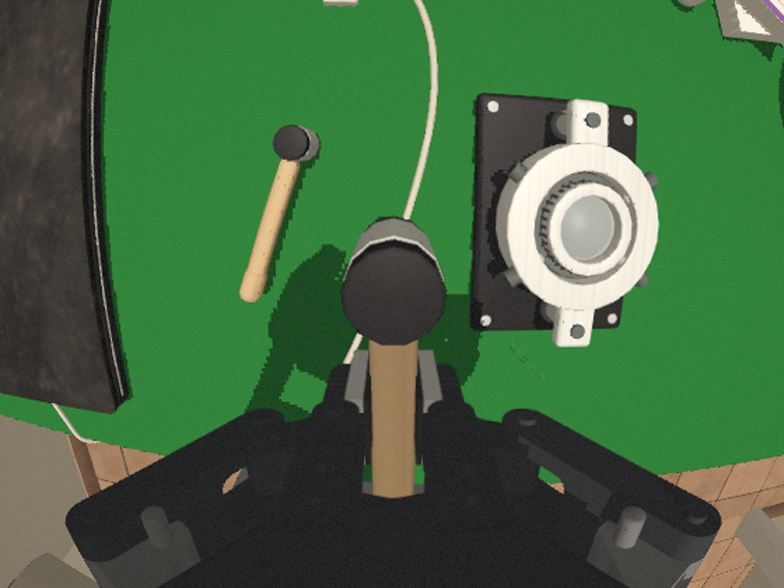

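The cell's rim reads 61.3–61.5 mm all the way round (ring top 56.4 mm), so it lies flat on the felt. I'll take the mallet back to where it came from.

```bash
python3 - <<'E'
from h import *
go(.4234,-.357,.12,26.5); go(.4234,-.357,.0327,26.5)
E
```

```text
shift cm [29.8   1.39  3.54] twist -0.395
shift cm [29.8   1.39 12.27] twist -0.395
```

```bash
python3 -m creep '{"xyz":[[1.5,0,0],[4,0.2,0],[8,0.4,0],[12,0.6,0],[16,0.8,0],[20,1,0],[24,1.2,0.5],[27.5,1.3,2],[29.8,1.39,3.54],[29.8,1.39,3.54],[29.8,1.39,3.54],[29.8,1.39,3.54]],"twist":[-0.03,-0.08,-0.13,-0.18,-0.23,-0.28,-0.33,-0.38,-0.395,-0.395,-0.395,-0.395],"jaw":[1,1,1,1,1,1,1,1,1,1,1,1]}'
python3 -m creep '{"xyz":[[0,0,2],[0,0,4.5],[0,0,6.5],[0,0,7.5],[0,0,7.9],[0,0,8.1],[0,0,8.3],[0,0,8.4],[0,0,8.5]],"twist":[0,0,0,0,0,0,0,0,0],"jaw":[1,1,1,1,1,1,1,1,1]}'
```

```text
t: 20.7
ee_pos: [0.4231, -0.356, 0.12]
tcp_rot: [0.85, -0.526, 0.0, 0.0]
force: [-0.6, -0.1, -1.1]
width: 0.0128
t: 21.6
ee_pos: [0.4233, -0.3565, 0.0349]
tcp_rot: [0.85, -0.526, 0.0, 0.0]
force: [-0.2, 0.4, -1.9]
width: 0.0129
```

```bash
python3 -m creep '{"xyz":[[0,0,0.05],[0,0,0.1],[0,0,0.15],[0,0,0.2]],"twist":[0,0,0,0],"jaw":[1,1,1,1]}'
```

```text
t: 22.0
ee_pos: [0.4231, -0.3565, 0.0328]
tcp_rot: [0.85, -0.526, 0.0, 0.0]
force: [-2.9, 0.6, 5.5]
width: 0.0129
```

Contact with the desk, so I'll open the jaws and retreat upward.

```bash
python3 -m creep '{"xyz":[[0,0,0],[0,0,0],[0,0,0],[0,0,0],[0,0,0],[0,0,0],[0,0,0],[0,0,-2],[0,0,-5],[0,0,-9],[0,0,-12],[0,0,-12]],"twist":[0,0,0,0,0,0,0,0,0,0,0,0],"jaw":[-1,-1,-1,-1,-1,-1,-1,-1,-1,-1,-1,-1]}'
python3 - <<'E'
from h import *
save('wrist','wr10',s=1.4); save('side','s10',s=1.4)
p,d=save('top','t10',(130,130,410,350),2.8)
E
```

```text
t: 23.2
ee_pos: [0.4242, -0.3576, 0.1566]
tcp_rot: [0.85, -0.526, 0.004, 0.001]
force: [0.2, 0.3, -0.7]
width: 0.0851
```

View pics/wr10.png

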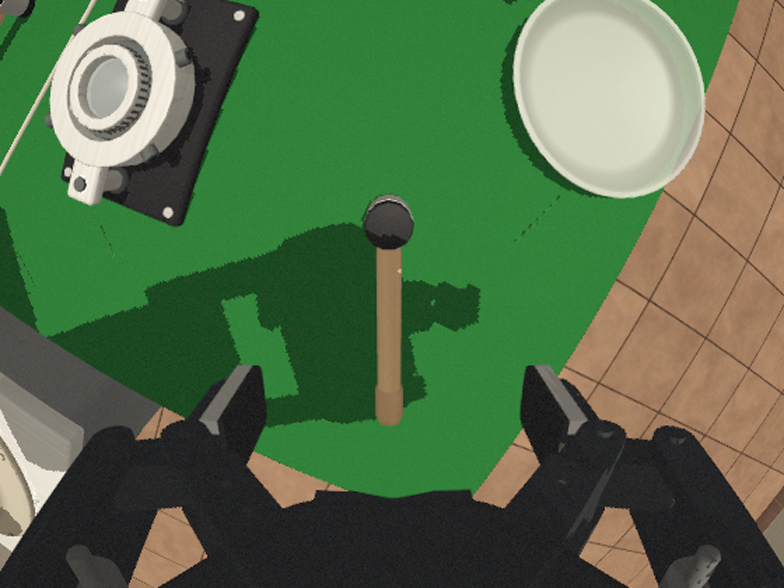

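View pics/s10.png

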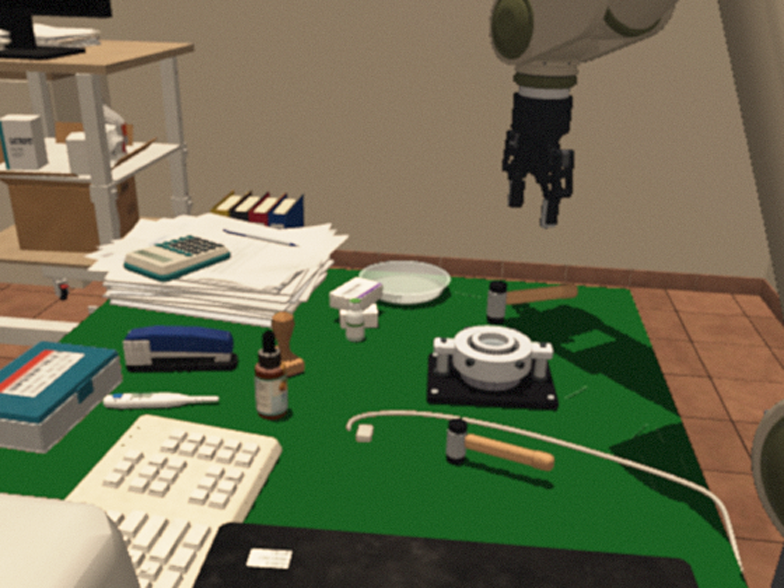

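The mallet stands upright on the desk, with its head at (389,224) in wrist and (497,302) in side. The cell is low in its ring, and the dropper and stamp are where they were. I'll hand it in.

```bash
python3 -c "
from station import *
print(hand_in())"
```

```text
the job is handed in; nothing more can be done
None
```

The lens cell is free and lies flat on the felt pad, and the mallet is back on the desk where it started. I handed the job in at about 23 s of the allowed 72 s; no verdict is given, so these are my own readings.

- **Mallet choice:** I took the right-hand one in the top view, which measured 124 mm from head to handle end. The other measured 96 mm.
- **Tapping:** I tapped alternately, four times on the +y side and three on the -y side, about 2 to 4 mm each. The tilt stayed around 3 degrees or less by my estimate from tap depths. The highest tap force I saw was about 13 N, but force was only read at the end of each move, so short peaks between readings are not excluded.
- **Cell:** The wrist camera's depth puts its rim at 61.3–61.5 mm all round, with the ring top reading 56.4 mm. That matches a cell lying flat at about 61 mm. The first check, using the centre from the top camera, gave uneven heights. Shifting the centre by about 2 mm, to where the wrist camera put it, made them even; that is within the calibration error.
- **Mallet at the end:** It stands upright about 180 mm from the stand's centre.
- **Bystanders:** The dropper and stamp look unmoved in the side picture. I did not measure them.

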